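# Set the speed dial to five clicks and start the tool

## Task

Set the rotary-tool speed controller to speed 5: push the selector lever clockwise with the fingertips until its pointer has clicked into the fifth bar after the off dot, without ever going past it. Then press the round start button fully in and let go. Only push and press with the fingers: do not pinch the lever, do not shift or lift the controller, and leave the jar, the tin and the screwdriver where they are.

Things in the scene. Friction and masses are not known exactly. Their poses are not given: they have to be found in the camera images.
- controller: Grey speed controller, 180 (x) x 250 (y) x 62 mm high, aluminium top panel, 3 kg, loose on rubber feet. Origin: centre of its underside, z up; its -x side, with the outlet, roughly faces the robot. Seen from there the selector is at the left, the start button at the right.
- selector_axis (a point): Point on the selector's vertical axis at the panel surface; axes as the controller's. The scale, 72 mm from it, is a black dot (off) and then clockwise seven black bars (1 to 7) that grow wider, 30 degrees apart. From above in the controller's frame, counter-clockwise from +x: dot at 105 degrees, bar k at 105 - 30k, so bar 5 at -45.
- selector (a joint): Selector angle, rad: 0 at the off dot, growing clockwise from above; 0.5236 (30 degrees) a click, speed k at 0.5236 k, so speed 5 is 2.618. Stops just beyond 0 and 7. A spring detent holds each position; past half-way the lever snaps on to the next. Takes up to 0.2 N m (4 to 5 N at 45 mm from the axis). Starts at off, 1 or 2.
- lever_mid (a point): Point in the black pointer lever, 45 mm from the axis, 19 mm above the panel; x points outward along the lever. The lever runs from a hub (radius 16, 30 mm high) to a round tip 62 mm from the axis; 14 mm wide, underside 9 and top 29 mm above the panel (white line on top: 32 mm). Below it a flat skirt, radius 34 mm, up to 9 mm high.
- rear_flank: The lever's flank on the counter-clockwise side: the one to push on to turn it clockwise. Origin on the selector's axis at panel level.
- front_flank: The lever's flank on the clockwise side. Origin on the selector's axis at panel level.
- start (a joint): Travel of the start button, m: 0 released, 0.006 fully in; it springs back. About 5 N press it fully in.
- start_top (a point): Centre of the top face of the start button, a round black button 32 mm in diameter in a low grey housing; pressed straight down.
- jar: Glass pigment jar with a black cap, 51 mm in diameter, 75 mm high, beside the controller; origin at the centre of its underside.
- tin: Flat round putty tin, 79 mm in diameter, 42 mm high, beside the controller; origin at the centre of its underside.
- screwdriver: Screwdriver lying in front of the controller, 26 x 190 x 28 mm; origin at the centre of its underside.

How it is judged (in metres and radians):
On the way, in this order (a step that is already met when the one before it is completed fails the run):
1. the selector has clicked into speed 5 (within 0.13 rad) (value of joint selector between 2.488 and 2.748 rad), for 0.3 s.
2. the start button is pressed in (5 of its 6 mm) with the selector at speed 5 (all of step 1 and value of joint start above 0.005 m), for 0.05 s.
3. the start button has been let go again (value of joint start below 0.001 m), for 0.1 s.
At the end, for the whole second after the job is handed in: The selector rests within 0.13 rad of speed 5, the start button is released, the controller is within 20 mm of where it stood and flat, the bystanders are within 30 mm of where they stood (all of step 1 and value of joint start below 0.001 m and distance of controller from where it was at the start of the episode below 0.02 m and angle between controller's own z axis and vertical below 0.05 rad and distance of each of jar, tin, screwdriver from where it was at the start of the episode below 0.03 m and velocity of joint selector between -0.05 and 0.05 rad/s); the robot touches nothing.
It fails at once if the selector goes past speed 5 towards 6 (more than half a click) (value of joint selector above 2.93216 rad).
It fails at once if the start button is pressed (more than 3 mm) while the selector is not at speed 5 (value of joint start above 0.003 m and not (value of joint selector between 2.488 and 2.748 rad)).
It fails at once if the lever is pinched (both of its flanks pressed at once with more than 1 N) (contact force between the fingers and rear_flank above 1 N and contact force between the fingers and front_flank above 1 N).
It fails at once if the controller is shifted more than 20 mm, lifted or tipped (distance of controller from where it was at the start of the episode above 0.02 m or height (world z) of controller above 0.01 m or angle between controller's own z axis and vertical above 0.1 rad).
It fails at once if the jar, the tin or the screwdriver is moved more than 30 mm (distance of any of jar, tin, screwdriver from where it was at the start of the episode above 0.03 m).
It also fails if it takes over 54 s, if anything falls off the work surface, if the arm or the gripper's body presses on something with over 40 N, if the wrist force passes 120 N, or if a joint passes its speed limit or range.

## Robot

A 7-joint arm with a two-finger parallel gripper is mounted at the origin on a cart in front of the work surface, level with it; the furniture and walls round the work are solid. World frame = base frame: x ahead of the robot, y to its left, z up, the work surface at z = 0. Lengths are in mm, angles in rad, forces in N, time in s.
With the tool pointing down it reaches from about 425 to 925 mm from the base axis. Payload 6.8 kg.
Tool frame: the origin (TCP) lies midway between the tips of the shut fingers; the grasp point (between the pads) lies 19 mm behind it; z points along the fingers, y is the line along which they close (so a half turn about z gives the same grasp; the last joint's range is limited). The gripper opens to 85 mm and grips with 20 to 120 N. Pads are 22 mm wide; open, the fingers measure 114 mm over their backs; the gripper's body (76 mm by 85 mm) begins 54 mm behind the grasp point. The pads swing forward as they close: fully open they stand 13 mm farther back than shut.
Start: joints at [1.165, 0.477, 0.022, 1.555, -0.011, 1.109, -0.083], TCP at [198.067, -645.304, 198.008] pointing down, gripper open.
Joint ranges: [-2.96, 2.96], [-0.34, 2.1], [-1.41, 1.46], [0.24, 2.44], [-1.37, 4.51], [0.17, 1.92], [-2.96, 2.96]. Speed limits (rad/s): [2.39, 2.39, 3.14, 3.14, 3.14, 3.14, 3.14].

## Interface

Orientations are given as a unit quaternion [w, x, y, z].
In Python, from workcell import manip gives the robot as it stands.
- The arm moves only by the tool servo_tool, never from a script. Its argument "targets" is text: rows parted by semicolons, each of 4 numbers parted by spaces: the shift along the world's x, y, z in m, then the turn about the world's z in degrees. A call has exactly 5 rows; each row shifts and turns the commanded pose from where the row before left it; what a row does not reach is not made up. A row lasts 1/12 s, in which the tool goes at most 41.7 mm and 7.16 degrees, less where a joint would pass 70% of its speed; a pose out of reach is approached as far as the arm can. A call with a gripper value outside its range is refused whole. "fingers" is the opening in per cent of the stroke, from 0 (shut) to 100 (fully open), set as the call begins (left out, the last holds). The fingers move at their own pace and stop on an object; the grip force is fixed at half the most. Time passes only in rows, so rows that do not move let the fingers close, or fill a call up. It gives the time, the measured TCP pose, the force, the opening and the grip force at its end, in the units of the state.
- manip.get_obs(): the state, without advancing time (a new reading comes with each control period).
- manip.camera(name): name is "scene" or "top"; returns the picture (480x640x3 uint8, red, green, blue); there is no depth.
- manip.get_calibration(name): a dict with "fx", "fy", "cx", "cy" (pixels), "origin" and "rotation" of the camera in the world. Camera axes: x right, y down, z forward; pixel columns grow to the right and rows downward; lengths in mm; the calibration is good to about 2 mm. A picture is of the moment at which its call begins. get_calibration takes no time and is no camera call.
- manip.sign_off(): hands the job in; it is judged then, once.
The state is a dict: "clock": time; "joints": joint angles; "qvel": joint speeds; "joint_torque": joint torques, N m; "tool_pos": TCP position; "tcp_rot": TCP orientation; "ft_force": force on the tool from outside, world axes, zero at the start; "wrist_torque": the same for the moment, N m; "finger_gap": finger opening in mm; "gripper_force": force on a finger pad.
Only numpy, scipy, OpenCV 4.12 (cv2) and the standard library are available. Lean on these libraries where they do the work, as an engineer would, in place of code of your own. Each camera call takes 0.05 s, during which the arm holds its last target. There are 200 camera calls.

## Working session

There is one attempt and no reset: what is moved stays moved. The work goes in short steps, Python scripts to look and compute and a tool call to move; the robot and the scene stay as the last step left them, time stands still between calls to the robot, and variables do not carry over. Pictures are saved under pics/ and viewed, at most 11 in all, crops included, and the job is handed in when it is done.

Besides the shell and the picture viewer there is one more tool, called after "Call:" as name(argument=value, ...), one argument or row to a line, values as JSON. servo_tool: Moves the arm, as the interface text tells. Its arguments: {"type":"object","properties":{"targets":{"type":"string"},"fingers":{"type":"number"}},"required":["targets"]}

```bash
mkdir -p pics; cat > h.py <<'E'
import numpy as np,cv2
from workcell import manip
def snap(cam,name):
    im=manip.camera(cam); cv2.imwrite('pics/'+name,im[:,:,::-1]); return im
def ray(cam,u,v,z):
    c=manip.get_calibration(cam); R=np.array(c['rotation']);o=np.array(c['origin'])
    d=R@np.array([(u-c['cx'])/c['fx'],(v-c['cy'])/c['fy'],1]); return o+d*(z-o[2])/d[2]
def proj(cam,p):
    c=manip.get_calibration(cam); R=np.array(c['rotation']);q=R.T@(np.array(p)-c['origin'])
    return q[0]/q[2]*c['fx']+c['cx'],q[1]/q[2]*c['fy']+c['cy']
E
python3 - <<'E'
from h import *
snap('top','t0.png');snap('scene','s0.png')
print(manip.get_obs());print(manip.get_calibration('top'));print(manip.get_calibration('scene'))
E
```

```text
{'clock': 0.1, 'joints': array([ 1.16489537,  0.47772191,  0.02228584,  1.55636457, -0.01149835,
        1.10927528, -0.08311202]), 'qvel': array([-0.0014304 , -0.00115495, -0.00179338, -0.00340706,  0.00089457,
       -0.00137541, -0.00120625]), 'joint_torque': array([ 4.81658863e-03, -5.97759640e+01,  1.61373328e+00, -2.81955689e+01,
        1.28504485e-02,  5.02925541e-03,  2.22409142e-05]), 'tool_pos': array([ 197.90405749, -644.71909346,  197.1138061 ]), 'tcp_rot': array([-8.03526237e-04,  9.88930074e-01,  1.48380037e-01, -1.68561537e-04]), 'ft_force': array([ 0.30448702, -0.03899401,  0.52356612]), 'wrist_torque': array([ 0.03868089, -0.00486109, -0.00968976]), 'gripper_force': 0.0, 'finger_gap': 85.63560031955332}
{'fx': 564.5746071787622, 'fy': 564.5746071787622, 'cx': 319.5831545986952, 'cy': 242.78581239188227, 'origin': array([ 347.25339249,    9.55867657, 1065.36182463]), 'rotation': array([ 0.05582224, -0.69630774,  0.71327576, -0.05724604])}
{'fx': 606.8350615268204, 'fy': 606.8350615268204, 'cx': 313.03398696165533, 'cy': 241.78944834534542, 'origin': array([-27.08219021, 769.85758845, 548.16647104]), 'rotation': array([ 0.16224021, -0.25694609,  0.80818268, -0.50447753])}
```

Rotation is a quaternion; fixing helper while viewing.

```bash
sed -i "s/R=np.array(c\['rotation'\])/R=Rot(c['rotation'])/; s/^from workcell.*/&\nfrom scipy.spatial.transform import Rotation\ndef Rot(q): return Rotation.from_quat([q[1],q[2],q[3],q[0]]).as_matrix()/" h.py; python3 -c "
from h import *
print(ray('top',320,240,0),ray('scene',320,240,0))"
```

```text
[524.60050692   4.39524481   0.        ] [ 618.10649524 -160.74802951    0.        ]
```

View pics/t0.png

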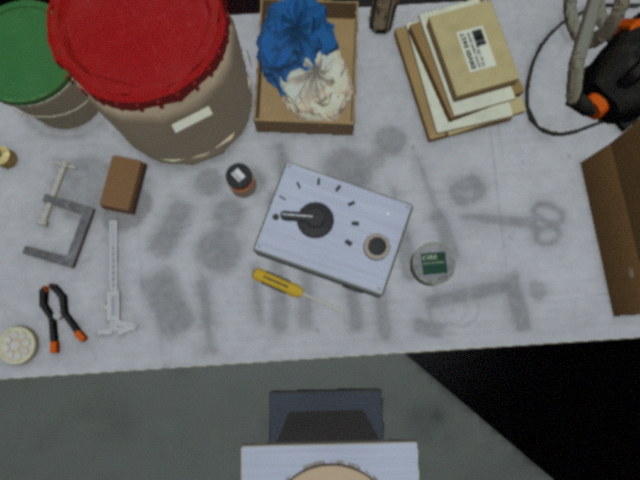

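View pics/s0.png

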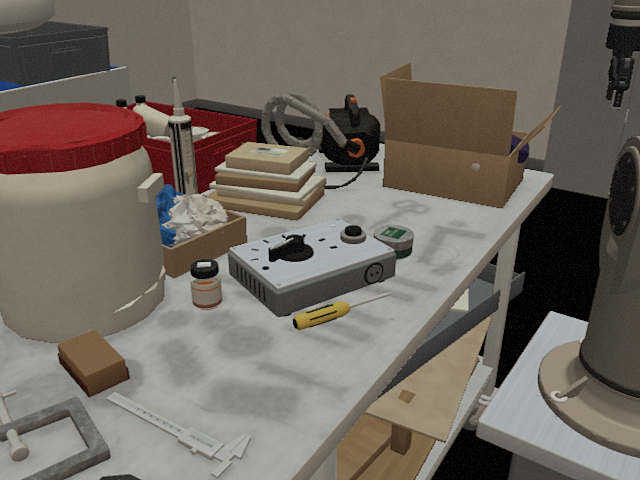

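Top view: controller corners about (287,163), (411,204), (381,295), (254,250); hub (316,219), lever tip about (277,216), button (376,246). The jar is at (240,180), tin (433,264) and screwdriver (290,287). The scene view agrees.

```bash
python3 - <<'E'
from h import *
im=cv2.imread('pics/t0.png')
cv2.imwrite('pics/c0.png',cv2.resize(im[150:305,240:425],None,fx=3.8,fy=3.8,interpolation=cv2.INTER_CUBIC))
P=[ray('top',u,v,62)[:2] for u,v in [(287,163),(411,204),(381,295),(254,250)]]
print(np.round(P), [np.linalg.norm(P[i]-P[(i+1)%4]) for i in range(4)])
# dark blobs on panel
g=cv2.cvtColor(im,cv2.COLOR_BGR2GRAY); m=(g<75).astype(np.uint8)
mask=np.zeros_like(m);cv2.fillPoly(mask,[np.array([(287,166),(408,206),(381,286),(258,247)])],1)
n,l,s,c=cv2.connectedComponentsWithStats(m*mask)
for i in range(1,n):
    if s[i,4]>3:print(s[i],c[i].round(1),ray('top',*c[i],62)[:2].round(1))
E
```

```text
[[ 660.   62.]
 [ 577. -163.]
 [ 413. -101.]
 [ 499.  124.]] [np.float64(239.29579568509223), np.float64(175.04372851241763), np.float64(240.68398501922954), np.float64(172.0170112890486)]
[282 203  51  34 927] [314.2 219.9] [551.4  14.4]
[274 215   4   4  12] [275.5 216.5] [559.4  84.3]
[353 223   4   1   4] [354.5 223. ] [544.  -58.5]
[369 238  17  17 217] [376.8 245.7] [501.4 -97.1]
[347 241   4   4   8] [348.4 242.5] [508.5 -46.3]
```

View pics/c0.png

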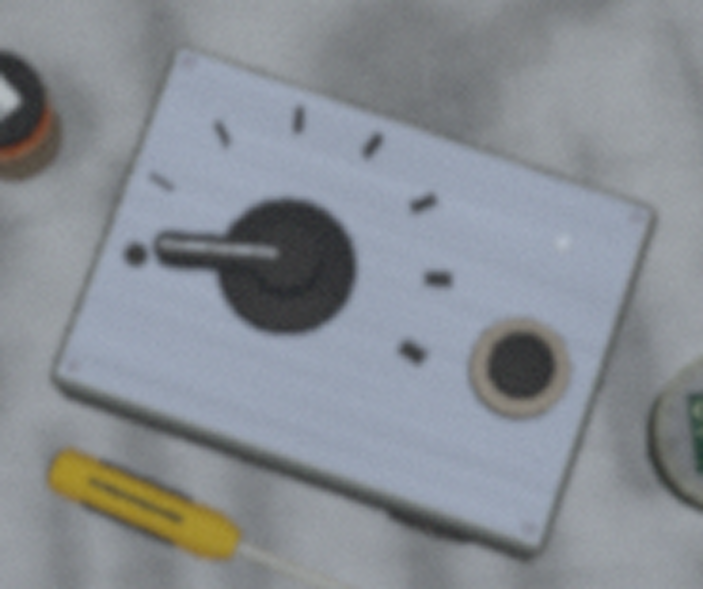

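```bash
python3 - <<'E'
from h import *
M=np.array([(135,254),(161,182),(222,133),(299,119),(373,146),(424,203),(438,279),(412,352)])/3.8+[240-.37,150-.37]
W=np.array([ray('top',u,v,62)[:2] for u,v in M])
c=(W[0]+W[6]+W[1]+W[7])/4
d=W-c; a=np.degrees(np.arctan2(d[:,1],d[:,0]))
print('axis',c,np.hypot(*d.T),a, 'yaw',((a-(105-30*np.arange(8))+180)%360-180))
print('btn',[ray('top',376.8,245.7,z)[:2] for z in (70,80)])
for u,v in ((240,180),(433,264)): print(ray('top',u,v,60))
print('scene btn',proj('scene',[503,-96,75]),proj('scene',[c[0],c[1],62]))
E
```

```text
axis [551.68505431  13.03556035] [72.35174819 72.91168449 72.49384782 72.78108813 72.39420306 72.99166673
 72.66920766 72.64094095] [  83.80898789   54.08160604   23.87661546   -6.23616079  -36.62867446
  -66.23565104  -96.18346438 -126.04911618] yaw [-21.19101211 -20.91839396 -21.12338454 -21.23616079 -21.62867446
 -21.23565104 -21.18346438 -21.04911618]
btn [array([500.20088928, -96.34021465]), array([498.66428728, -95.27629107])]
[629.83815574 148.88145861  60.        ]
[ 466.12664067 -196.80430229   60.        ]
scene btn (np.float64(351.35125617213293), np.float64(231.52077095534915)) (np.float64(294.74709141812383), np.float64(252.95027878825042))
```

The lever is at off (world angle 83.8°), with the axis at (551.7, 13.0). The marks fit a 72.6 mm radius at yaw −21.2°, so both match the data given. I'll shut the fingers and approach behind the lever, with tool y radial.

Call:
servo_tool(
  targets="0.013 0.0285 0 6.3;0.013 0.0285 0 6.3;0.013 0.0285 0 6.3;0.013 0.0285 0 6.3;0.013 0.0285 0 6.3",
  fingers=0,
)

```text
clock: 0.52
tool_pos: [263.3, -501.1, 197.6]
tcp_rot: [-0.0, 0.91, 0.414, -0.0]
ft_force: [1.2, 0.3, 0.8]
finger_gap: 25.3
gripper_force: 0.0
```

Call:
servo_tool(
  targets="0.013 0.0285 0 6.3;0.013 0.0285 0 6.3;0.013 0.0285 0 6.3;0.013 0.0285 0 6.3;0.013 0.0285 0 6.3",
)

```text
clock: 0.93
tool_pos: [328.2, -358.7, 197.8]
tcp_rot: [-0.0, 0.764, 0.645, -0.0]
ft_force: [1.4, 0.9, -1.0]
finger_gap: -0.2
gripper_force: 0.0
```

Call:
servo_tool(
  targets="0.013 0.0285 0 6.3;0.013 0.0285 0 6.3;0.013 0.0285 0 6.3;0.013 0.0285 0 6.3;0.013 0.0285 0 6.3",
)

```text
clock: 1.35
tool_pos: [393.1, -216.3, 197.9]
tcp_rot: [-0.0, 0.56, 0.828, -0.0]
ft_force: [0.1, 0.0, 0.1]
finger_gap: 0.3
gripper_force: 0.0
```

Call:
servo_tool(
  targets="0.013 0.0285 0 6.3;0.013 0.0285 0 6.3;0.013 0.0285 0 6.3;0.013 0.0285 0 6.3;0.013 0.0285 0 6.3",
)

```text
clock: 1.77
tool_pos: [458.2, -73.9, 197.9]
tcp_rot: [-0.0, 0.314, 0.949, -0.0]
ft_force: [0.4, -0.3, 0.6]
finger_gap: 0.1
gripper_force: 0.0
```

Call:
servo_tool(
  targets="0.013 0.0285 0 6.3;0.013 0.0285 0 6.3;0.013 0.0285 0 6.3;0.013 0.0285 0 6.3;0.013 0.0285 0 6.3",
)

```text
clock: 2.18
tool_pos: [523.2, 68.4, 197.8]
tcp_rot: [-0.0, 0.045, 0.999, -0.0]
ft_force: [-0.4, -0.2, -0.4]
finger_gap: -0.0
gripper_force: 0.0
```

Call:
servo_tool(
  targets="0 -0.0025 -0.018 0;0 -0.0025 -0.018 0;0 -0.002 -0.018 0;0 0 -0.018 0;0 0 -0.018 0",
)

```text
clock: 2.6
tool_pos: [522.7, 59.9, 106.8]
tcp_rot: [-0.0, 0.048, 0.999, -0.0]
ft_force: [0.0, -0.6, 0.2]
finger_gap: -0.2
gripper_force: 0.0
```

```bash
python3 - <<'E'
from h import *
a=snap('top','t1.png')[140:310,230:430];b=snap('scene','s1.png')[130:330,200:430]
print(proj('top',manip.get_obs()['tool_pos']),proj('scene',manip.get_obs()['tool_pos']))
a=cv2.resize(a,(400,340));b=cv2.resize(b,(391,340))
cv2.imwrite('pics/m1.png',np.hstack([a,b])[:,:,::-1])
E
```

```text
(np.float64(288.2581434482521), np.float64(233.01736446961857)) (np.float64(292.4726325194846), np.float64(244.97735419448233))
```

View pics/m1.png

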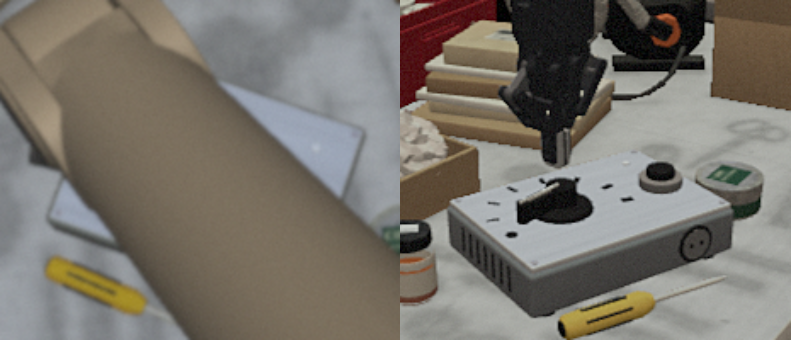

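Left: the arm hides the controller from the top. Right: the shut fingertip appears at scene px about (291,226), but the TCP projects to (292,245). I need to resolve that before going down.

```bash
python3 - <<'E'
from h import *
o=manip.get_obs();print(o['tool_pos'],o['clock'],o['joints'])
print('start tcp',proj('scene',[198,-645,197]),proj('scene',[198,-645,210]))
for z in (107,120,130,140,150): print(z,proj('scene',[522.7,59.9,z]))
b=snap('scene','s2.png')[60:320,180:430]
cv2.imwrite('pics/m2.png',cv2.resize(b,None,fx=2.3,fy=2.3,interpolation=cv2.INTER_CUBIC)[:,:,::-1])
E
```

```text
[520.62322265  59.42548526 105.25342279] 2.7 [ 0.37417562  0.45182465 -0.75585474  1.95801858  0.39412889  0.88934126
  0.88881234]
start tcp (np.float64(608.6654212224898), np.float64(126.23543502489154)) (np.float64(609.9418628128142), np.float64(120.2809108110833))
107 (np.float64(291.27438772891145), np.float64(243.81086720109158))
120 (np.float64(291.1259063419527), np.float64(236.69003975801508))
130 (np.float64(291.0105263802418), np.float64(231.1566809003135))
140 (np.float64(290.89411981706183), np.float64(225.57408858605567))
150 (np.float64(290.7766728897957), np.float64(219.94160279163162))
```

View pics/m2.png

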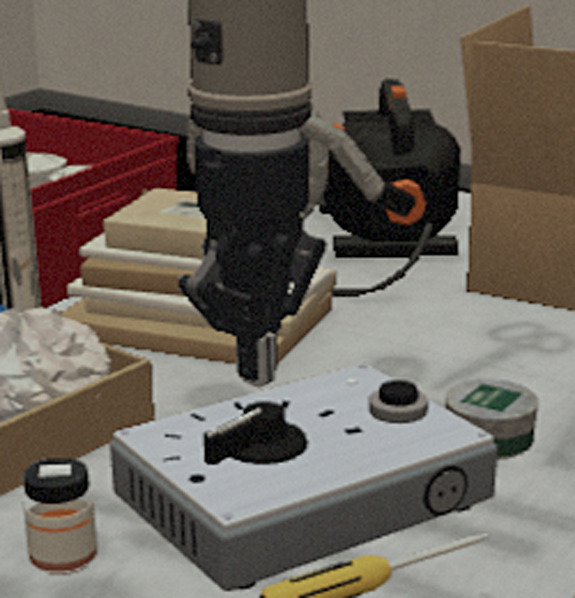

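The tip is at scene px (292,227), about 17 px above the reported TCP. It is either about 33 mm higher than reported or farther away. I'll overlay both hypotheses on the top view.

```bash
python3 - <<'E'
from h import *
print(ray('scene',292,227,107))
im=cv2.imread('pics/t1.png')
for x,y,c in ((521,59,(0,0,255)),(*ray('scene',292,227,107)[:2],(0,255,0))):
    pts=[proj('top',[x,y,z]) for z in (107,200,300,400,500)]
    print(np.round(pts))
    for p in pts: cv2.circle(im,(int(p[0]),int(p[1])),3,c,-1)
cv2.imwrite('pics/t1o.png',im)
E
```

```text
[561.92667143   6.1785185  107.        ]
[[288. 233.]
 [285. 222.]
 [281. 208.]
 [275. 190.]
 [268. 165.]]
[[319. 209.]
 [318. 196.]
 [318. 178.]
 [318. 156.]
 [318. 127.]]
```

View pics/t1o.png

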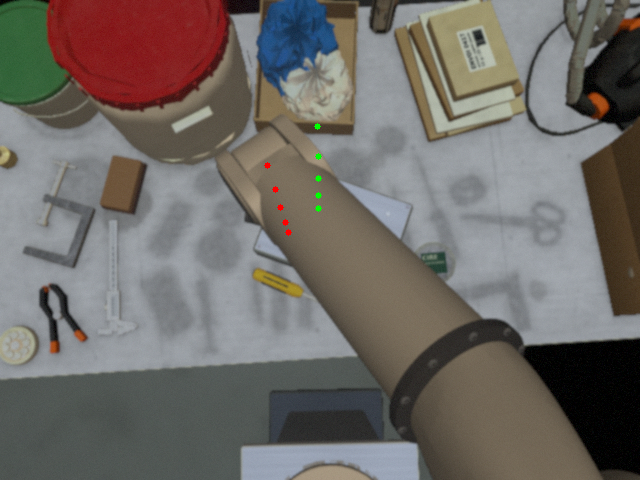

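The top view shows the wrist on the red line, so xy is as reported. Descending to reported z of about 76 clears the panel either way.

Call:
servo_tool(
  targets="0 0 -0.006 0;0 0 -0.006 0;0 0 -0.006 0;0 0 -0.006 0;0 0 -0.006 0",
)

```text
clock: 3.17
tool_pos: [523.2, 60.1, 77.7]
tcp_rot: [0.0, 0.048, 0.999, -0.0]
ft_force: [-0.5, -0.4, 0.5]
finger_gap: -0.2
gripper_force: 0.0
```

```bash
python3 - <<'E'
from h import *
o=manip.get_obs();print(o['tool_pos'],o['ft_force'],proj('scene',o['tool_pos']))
b=snap('scene','s3.png')[130:330,180:430]
cv2.imwrite('pics/m3.png',cv2.resize(b,None,fx=3,fy=3,interpolation=cv2.INTER_CUBIC)[:,:,::-1])
E
```

```text
[523.19996398  60.11212125  77.68614067] [-0.52840867 -0.41746646  0.50532093] (np.float64(291.2874634102144), np.float64(259.5419920051202))
```

View pics/m3.png

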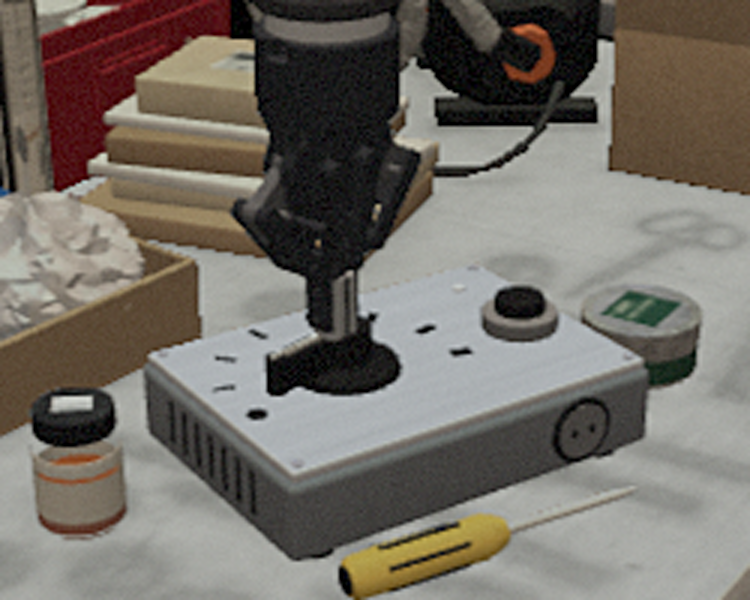

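The tip is at scene px (293,243), again about 17 px above its projection, with no contact. A z bias of about +30 mm fits, so I'll go down guarded.

Call:
servo_tool(
  targets="0 0 -0.003 0;0 0 -0.003 0;0 0 -0.003 0;0 0 -0.002 0;0 0 -0.002 0",
)

```text
clock: 3.63
tool_pos: [523.1, 60.2, 64.9]
tcp_rot: [0.0, 0.047, 0.999, 0.0]
ft_force: [0.1, -0.1, 0.1]
finger_gap: -0.1
gripper_force: 0.0
```

Call:
servo_tool(
  targets="0 0 -0.002 0;0 0 -0.002 0;0 0 -0.002 0;0 0 -0.001 0;0 0 0 0",
)

```text
clock: 4.05
tool_pos: [522.9, 60.1, 57.7]
tcp_rot: [-0.0, 0.047, 0.999, -0.0]
ft_force: [0.7, 0.2, -0.5]
finger_gap: -0.2
gripper_force: 0.0
```

Reported z is below the panel and there is no force, so the bias is confirmed. Continuing down.

Call:
servo_tool(
  targets="0 0 -0.003 0;0 0 -0.003 0;0 0 -0.002 0;0 0 -0.002 0;0 0 0 0",
)

```text
clock: 4.47
tool_pos: [522.7, 60.1, 47.5]
tcp_rot: [-0.0, 0.047, 0.999, -0.0]
ft_force: [0.2, -0.1, 0.7]
finger_gap: 0.1
gripper_force: 0.0
```

```bash
python3 - <<'E'
from h import *
o=manip.get_obs();print(o['tool_pos'],o['ft_force'],proj('scene',o['tool_pos']+[0,0,32]))
b=snap('scene','s4.png')[180:310,200:400]
cv2.imwrite('pics/m4.png',cv2.resize(b,None,fx=4,fy=4,interpolation=cv2.INTER_CUBIC)[:,:,::-1])
E
```

```text
[522.74101175  60.11331622  47.52545353] [ 0.17568685 -0.09879929  0.73115045] (np.float64(291.48569331286916), np.float64(258.6383081846141))
```

View pics/m4.png

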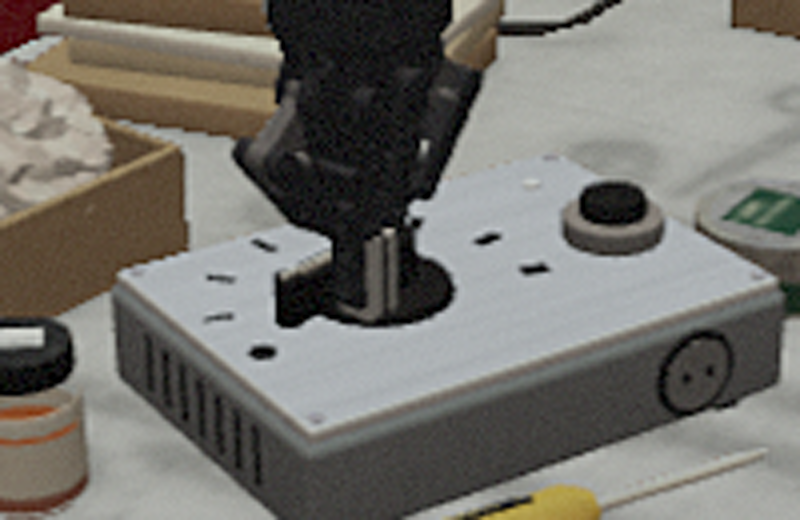

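The tip is at (292,259), matching reported z + 32 (real z about 79.5). It stands behind the lever, above the skirt. Next I'll compute the arc.

```bash
python3 - <<'E'
import numpy as np
c=np.array([551.7,13.0]);p=np.array([522.9,60.8]);yaw=174.6
for k in range(0,29):
    th=83.8-6*k if k<=24 else 83.8-144
    f=np.radians(th+21.8);q=c+48.5*np.array([np.cos(f),np.sin(f)])
    if k>24:break
    d=q-p;print(k,round(th/1,1),(d/1000).round(4),round(th+90-yaw,1)); p=q;yaw=th+90
E
```

```text
0 83.8 [ 0.0158 -0.0011] -0.8
1 77.8 [0.005  0.0011] -6.0
2 71.8 [0.005  0.0006] -6.0
3 65.8 [0.0051 0.0001] -6.0
4 59.8 [ 0.0051 -0.0005] -6.0
5 53.8 [ 0.005 -0.001] -6.0
6 47.8 [ 0.0048 -0.0015] -6.0
7 41.8 [ 0.0047 -0.002 ] -6.0
8 35.8 [ 0.0044 -0.0025] -6.0
9 29.8 [ 0.0041 -0.0029] -6.0
10 23.8 [ 0.0038 -0.0034] -6.0
11 17.8 [ 0.0034 -0.0037] -6.0
12 11.8 [ 0.003  -0.0041] -6.0
13 5.8 [ 0.0026 -0.0044] -6.0
14 -0.2 [ 0.0021 -0.0046] -6.0
15 -6.2 [ 0.0016 -0.0048] -6.0
16 -12.2 [ 0.0011 -0.005 ] -6.0
17 -18.2 [ 0.0006 -0.005 ] -6.0
18 -24.2 [ 0.0001 -0.0051] -6.0
19 -30.2 [-0.0005 -0.0051] -6.0
20 -36.2 [-0.001 -0.005] -6.0
21 -42.2 [-0.0015 -0.0048] -6.0
22 -48.2 [-0.002  -0.0047] -6.0
23 -54.2 [-0.0025 -0.0044] -6.0
24 -60.2 [-0.0029 -0.0041] -6.0
```

Call:
servo_tool(
  targets="0.0040 -0.0003 0 -0.8;0.0040 -0.0003 0 0;0.0040 -0.0003 0 0;0.0038 -0.0002 0 0;0 0 0 0",
)

```text
clock: 4.93
tool_pos: [538.9, 59.3, 47.9]
tcp_rot: [-0.001, 0.054, 0.999, 0.0]
ft_force: [-2.7, 1.7, 2.1]
finger_gap: 0.1
gripper_force: 1.5
```

Call:
servo_tool(
  targets="0.0050 0.0011 0 -6;0.0050 0.0006 0 -6;0.0051 0.0001 0 -6;0.0051 -0.0005 0 -6;0.0050 -0.0010 0 -6",
)

```text
clock: 5.35
tool_pos: [563.4, 59.8, 47.8]
tcp_rot: [-0.001, 0.313, 0.95, -0.0]
ft_force: [-5.2, 1.8, 1.7]
finger_gap: -0.1
gripper_force: 2.2
```

Contact came where expected. Carrying on.

Call:
servo_tool(
  targets="0.0048 -0.0015 0 -6;0.0047 -0.0020 0 -6;0.0044 -0.0025 0 -6;0.0041 -0.0029 0 -6;0.0038 -0.0034 0 -6",
)

```text
clock: 5.77
tool_pos: [585.7, 48.1, 47.9]
tcp_rot: [-0.001, 0.548, 0.836, 0.0]
ft_force: [-4.6, 3.7, 2.1]
finger_gap: 0.2
gripper_force: 2.1
```

Call:
servo_tool(
  targets="0.0034 -0.0037 0 -6;0.0030 -0.0041 0 -6;0.0026 -0.0044 0 -6;0.0021 -0.0046 0 -6;0.0016 -0.0048 0 -6",
)

```text
clock: 6.18
tool_pos: [599.1, 26.3, 48.1]
tcp_rot: [-0.0, 0.746, 0.666, 0.001]
ft_force: [-1.7, 4.3, 0.4]
finger_gap: -0.4
gripper_force: 2.1
```

Call:
servo_tool(
  targets="0.0011 -0.0050 0 -6;0.0006 -0.0050 0 -6;0.0001 -0.0051 0 -6;-0.0005 -0.0051 0 -6;0 0 0 0",
)

```text
clock: 6.6
tool_pos: [600.2, 4.0, 48.0]
tcp_rot: [0.001, 0.868, 0.496, -0.0]
ft_force: [0.5, -0.3, 0.5]
finger_gap: -0.2
gripper_force: 0.0
```

```bash
python3 - <<'E'
from h import *
o=manip.get_obs();print(o['tool_pos'],o['ft_force'])
c=np.array([551.7,13.0]);d=o['tool_pos'][:2]-c
print('lever est',np.degrees(np.arctan2(d[1],d[0]))-21.8,np.hypot(*d))
b=snap('scene','s5.png')[190:300,230:400]
for a in (-30.2,-36.2,-66.2):
  p=np.array(proj('scene',[c[0]+60*np.cos(np.radians(a)),c[1]+60*np.sin(np.radians(a)),93])); print(a,(p-[230,190])*4.5)
cv2.imwrite('pics/m5.png',cv2.resize(b,None,fx=4.5,fy=4.5,interpolation=cv2.INTER_CUBIC)[:,:,::-1])
E
```

```text
[600.23264312   3.95906803  48.04352477] [ 0.49006639 -0.33547111  0.53119253]
lever est -32.352422958582764 49.36755917870574
-30.2 [232.4814359  153.68895342]
-36.2 [247.17097038 151.31649313]
-66.2 [323.75008567 149.23023202]
```

View pics/m5.png

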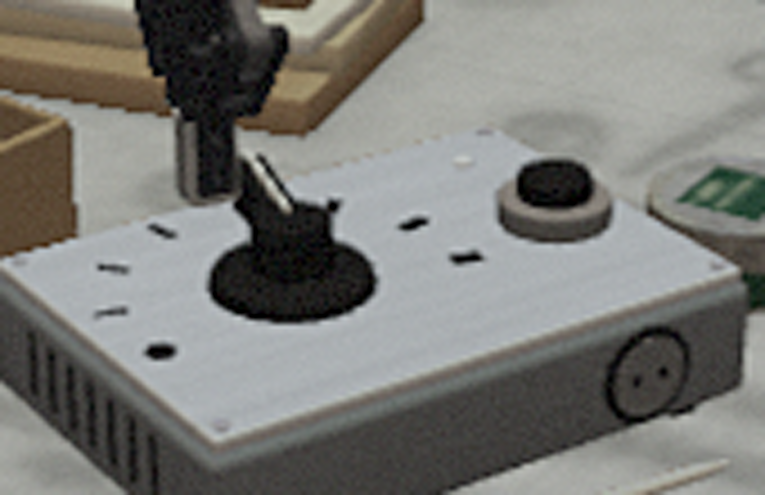

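The lever tip is at crop (250,155), which is the 4th bar, and the finger is unloaded: it clicked into 4. Now the last click, slowly.

Call:
servo_tool(
  targets="-0.0010 -0.0050 0 -6;-0.0008 -0.0024 0 -3;-0.0007 -0.0024 0 -3;-0.0010 -0.0024 0 -3;0 0 0 0",
)

```text
clock: 7.07
tool_pos: [596.7, -6.0, 48.1]
tcp_rot: [-0.0, 0.924, 0.382, 0.0]
ft_force: [0.3, 2.3, -0.1]
finger_gap: 0.2
gripper_force: 0.7
```

Call:
servo_tool(
  targets="-0.0010 -0.0023 0 -3;-0.0011 -0.0023 0 -3;-0.0008 -0.0015 0 -2;0 0 0 0;0 0 0 0",
)

```text
clock: 7.48
tool_pos: [593.5, -12.9, 48.0]
tcp_rot: [0.0, 0.948, 0.317, -0.0]
ft_force: [0.2, 0.6, 0.7]
finger_gap: -0.1
gripper_force: 0.0
```

Force is back to zero, so it snapped into 5. Back off, lift and verify.

Call:
servo_tool(
  targets="0.0050 0.0040 0 0;0.0050 0.0040 0 0;0 0 0.02 0;0 0 0.02 0;0 0 0.02 0",
)

```text
clock: 7.9
tool_pos: [603.8, -4.1, 108.4]
tcp_rot: [-0.0, 0.949, 0.316, -0.0]
ft_force: [0.7, -0.0, -0.1]
finger_gap: 0.2
gripper_force: 0.0
```

```bash
python3 - <<'E'
from h import *
b=snap('scene','s6.png')
c=np.array([551.7,13.0])
for a in (-36.2,-66.2,-96.2):
  p=np.array(proj('scene',[c[0]+60*np.cos(np.radians(a)),c[1]+60*np.sin(np.radians(a)),93])); print(a,(p-[230,190])*4.5)
cv2.imwrite('pics/m6.png',cv2.resize(b[190:300,230:400],None,fx=4.5,fy=4.5,interpolation=cv2.INTER_CUBIC)[:,:,::-1])
for z in (70,75,80,85,90,95):
  p=ray('top',376.8,245.7,z); print(z,p.round(1),proj('scene',p))
print(manip.get_obs()['tool_pos'])
E
```

```text
-36.2 [247.17097038 151.31649313]
-66.2 [323.75008567 149.23023202]
-96.2 [392.40283619 163.26894364]
70 [500.2 -96.3  70. ] (np.float64(352.6705947639208), np.float64(234.28338679123536))
75 [499.4 -95.8  75. ] (np.float64(352.9415692989214), np.float64(232.02803362580667))
80 [498.7 -95.3  80. ] (np.float64(353.21399616605174), np.float64(229.760592527959))
85 [497.9 -94.7  85. ] (np.float64(353.4878870727016), np.float64(227.48096605570203))
90 [497.1 -94.2  90. ] (np.float64(353.76325385243183), np.float64(225.1890557169046))
95 [496.4 -93.7  95. ] (np.float64(354.04010846667956), np.float64(222.88476195510967))
[606.64916572  -3.99634491 112.92476851]
```

View pics/m6.png

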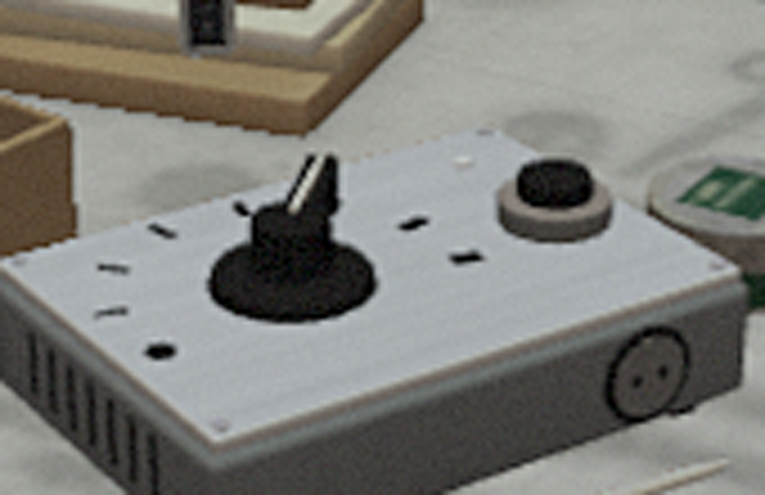

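The lever tip at crop (323,155) matches bar 5, and no marks are off. The button top triangulates to (498,−95, z≈83), so contact is at reported z of about 51.

Call:
servo_tool(
  targets="-0.021 -0.018 0 0;-0.021 -0.018 0 0;-0.021 -0.018 0 0;-0.021 -0.018 0 0;-0.0215 -0.018 0 0",
)

```text
clock: 8.37
tool_pos: [497.8, -95.2, 108.1]
tcp_rot: [0.0, 0.949, 0.316, 0.0]
ft_force: [-0.0, -0.5, 0.4]
finger_gap: 0.0
gripper_force: 0.0
```

Call:
servo_tool(
  targets="0 0 -0.012 0;0 0 -0.012 0;0 0 -0.012 0;0 0 -0.010 0;0 0 0 0",
)

```text
clock: 8.78
tool_pos: [497.1, -94.4, 60.3]
tcp_rot: [-0.001, 0.949, 0.316, -0.001]
ft_force: [0.2, 0.3, 0.7]
finger_gap: 0.1
gripper_force: 0.0
```

Call:
servo_tool(
  targets="0 0 -0.003 0;0 0 -0.003 0;0 0 -0.002 0;0 0 -0.002 0;0 0 0 0",
)

```text
clock: 9.2
tool_pos: [498.0, -95.0, 51.9]
tcp_rot: [-0.0, 0.949, 0.315, -0.0]
ft_force: [0.2, 0.2, -0.2]
finger_gap: -0.1
gripper_force: 0.0
```

Call:
servo_tool(
  targets="0 0 -0.001 0;0 0 -0.001 0;0 0 -0.001 0;0 0 -0.001 0;0 0 0 0",
)

```text
clock: 9.62
tool_pos: [498.2, -95.0, 48.1]
tcp_rot: [0.0, 0.949, 0.315, 0.0]
ft_force: [-0.6, -0.4, 3.1]
finger_gap: -0.1
gripper_force: 1.4
```

Call:
servo_tool(
  targets="0 0 -0.001 0;0 0 -0.001 0;0 0 -0.001 0;0 0 -0.001 0;0 0 0 0",
)

```text
clock: 10.03
tool_pos: [498.3, -95.0, 44.7]
tcp_rot: [0.0, 0.949, 0.315, 0.0]
ft_force: [-3.3, 0.4, 11.0]
finger_gap: -0.0
gripper_force: 5.3
```

Call:
servo_tool(
  targets="0 0 -0.0005 0;0 0 -0.0005 0;0 0 -0.0005 0;0 0 0 0;0 0 0 0",
)

```text
clock: 10.45
tool_pos: [498.3, -95.1, 44.4]
tcp_rot: [0.0, 0.949, 0.315, 0.0]
ft_force: [-6.8, 1.1, 25.8]
finger_gap: -0.1
gripper_force: 12.6
```

It is hard against the stop at 26 N, with travel consistent with 6 mm. Releasing.

Call:
servo_tool(
  targets="0 0 0.003 0;0 0 0.005 0;0 0 0.01 0;0 0 0.02 0;0 0 0.02 0",
)

```text
clock: 10.87
tool_pos: [496.8, -94.9, 100.7]
tcp_rot: [-0.001, 0.949, 0.315, -0.001]
ft_force: [0.7, 0.1, 0.2]
finger_gap: -0.0
gripper_force: 0.0
```

Call:
servo_tool(
  targets="0 0 0.02 0;0 0 0.01 0;0 0 0 0;0 0 0 0;0 0 0 0",
)

```text
clock: 11.28
tool_pos: [497.1, -94.9, 129.4]
tcp_rot: [-0.0, 0.949, 0.315, -0.001]
ft_force: [0.4, -0.6, -0.0]
finger_gap: -0.1
gripper_force: 0.0
```

```bash
python3 - <<'E'
from h import *
b=snap('scene','s7.png')
cv2.imwrite('pics/m7.png',cv2.resize(b[190:300,230:400],None,fx=4.5,fy=4.5,interpolation=cv2.INTER_CUBIC)[:,:,::-1])
E
```

```text
(no output)
```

View pics/m7.png

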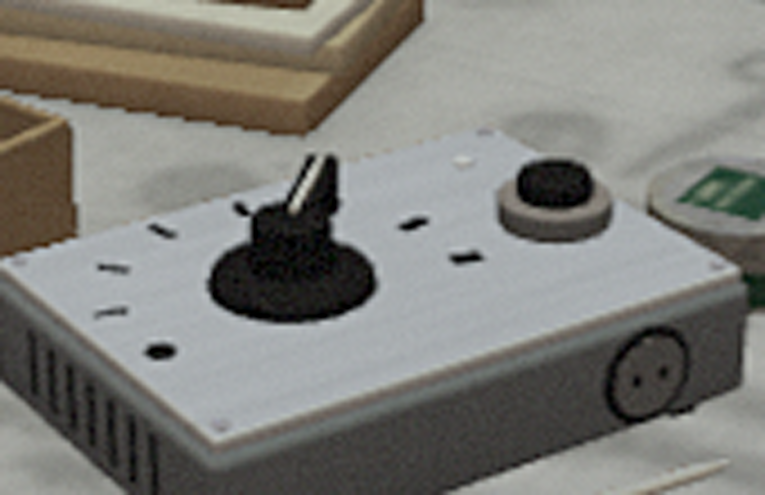

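The lever is still at bar 5 (tip at 323,155), the button is back up (555,173), the controller hasn't moved and the arm is clear.

```bash
python3 -c "
from workcell import manip
print(manip.sign_off())"
```

```text
the job is handed in; nothing more can be done
None
```

The selector was pushed to speed 5, the start button was pressed to its stop (26 N) and released, and the job is handed in; the last picture showed the lever at bar 5, the button back up and the controller in place, but the hand-in returned no verdict.

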